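# Pin the lid back onto the slide case

### The job

Lay the loose lid back on the sloping slide case so that it slides home against its stops with its hinge knuckles between those of the case, then slide the hinge pin fully home through all the knuckles, in at their open end, until its knob meets the end knuckle. The case's hinge strip is adjustable, so feel for the bore and never force the pin. Let go of everything and leave the glassware alone.

Things in the scene. Friction and masses are not known exactly. Their poses are not given: they have to be found in the camera images.
- case: Fixed cream slide case, open sloping top; footprint x -60 to 94, y -58 to 58 mm. Origin at bench level; x to its low side, y along the hinge. The slippery top (friction 0.12) falls 22 deg (0.384 rad) towards +x, from 120 to 57 mm high: a lid laid on it slides down between flared cheeks until two lugs stop it. A steel hinge strip with 3 knuckles is clamped on the low edge; its +y end is capped.
- lid_seat (a point): Point of the case where the lid's origin lies when the lid is home, 96.5 mm above the bench; axes as the case. The lid is then turned like the case but pitched 0.384 rad about case y, its x downhill. 2 mm play at each cheek foot, 3.4 mm gaps between knuckles. Lay the lid down some 25 mm uphill of home and let it slide, or its leaf may land on the case's knuckles.
- hinge_mouth (a point): NOMINAL centre of the open end of the case's hinge bore, at the -y end face, 79 mm above the bench; axes as the case. The strip is clamped by slots: the true bore lies up to 8 mm up or down the slope from here (same y), to be found by touch or sight. Axis level, along case +y, 116 mm long; 5 knuckles, case's and lid's in turn, bore 10, outside 19 mm; the first is 27 mm long.
- lid: Loose cream lid, upright on the bench, plate 104 x 104 x 5 mm, 0.2 to 0.35 kg. Origin: centre of the plate's underside; +x to its hinge edge. Black grip rib: 44 mm in x (centred at x = 4), 12 mm wide in y, 5 to 37 mm above the underside. Two steel knuckles on a leaf (axis about x = 72.5, z = 10.5 mm) that floats 9 mm either way in x; on the slope it slides down into line with the case's.
- pin: Steel hinge pin, about 55 g, lying level in a wooden rest, axis 50 mm above the bench. Shank 8 mm in diameter, 111 mm long, the last 5 mm tapering to 5 mm; black knob 17 mm in diameter, 9 mm thick (x = -9 to 0). Origin: on the axis at the knob's face where the shank begins; x points to the tip. Centre of mass x = 50 mm. Home: this face meets the end knuckle.
- pin_tip (a point): Tip of the pin, on its axis, x = +111 mm.
- rest: Fixed wooden rest that holds the pin at the start: two notched uprights (at x = -25 and 25 mm, 6 mm thick, 59 mm high, 30 mm wide) on an 8 mm base, 56 x 50 mm. Origin: centre of the underside; x along the pin towards its tip; the pin's origin lies at x = -61 mm.
- amber_bottle: Amber reagent bottle, 60 mm in diameter, 130 mm high, standing; origin under its centre. Leave alone.
- beaker: Glass beaker, 68 mm in diameter, 85 mm high, standing; origin under its centre. Leave alone.
- petri_dish: Glass dish, 90 mm in diameter, 18 mm high; origin under its centre. Leave alone.
There are look-alikes about, which are no part of the job. There is more than one size of the pin; the job needs the smallest.

How it is judged:
On the way:
1. the lid lies home on the slope, its knuckles in line with the case's, with the pin not yet home (distance between lid and lid_seat below 0.005 m and angle between lid's own z axis and vertical between 0.33 and 0.44 rad and angle between the y axis of lid and the y axis of case, either way round below 0.05 rad and distance between pin and hinge_mouth above 0.02 m), for 0.2 s.
At the end, for the whole second after the job is handed in: The lid lies home (within 5 mm of its seat, pitched with the slope within 0.05 rad, square to the hinge within 0.05 rad); the pin is in the bore, wherever the strip is clamped, through all five knuckles, its knob face within 4 mm of the end knuckle and in line within 0.05 rad; both are at rest (distance between lid and lid_seat below 0.005 m and angle between lid's own z axis and vertical between 0.33 and 0.44 rad and angle between the y axis of lid and the y axis of case, either way round below 0.05 rad and y of pin in the frame of hinge_mouth between -0.004 and 0.003 m and x of pin in the frame of hinge_mouth between -0.0095 and 0.0095 m and z of pin in the frame of hinge_mouth between -0.005 and 0.005 m and y of pin_tip in the frame of hinge_mouth above 0.105 m and angle between the x axis of pin and the y axis of case, either way round below 0.05 rad and linear speed of each of lid, pin below 0.02 m/s); the robot touches nothing.
It fails at once if the bottle, beaker or dish was moved more than 20 mm or tipped (distance of any of amber_bottle, beaker, petri_dish from where it was at the start of the episode above 0.02 m or angle between any of amber_bottle, beaker, petri_dish's own z axis and vertical above 0.35 rad).
It fails at once if the pin was forced: pressed on the case with over 40 N (contact force between pin and case above 40 N).
It also fails if it takes over 72 s, if anything falls off the work surface, if the arm or the gripper's body presses on something with over 40 N, if the wrist force passes 120 N, or if a joint passes its speed limit or range.

### The arm

A 7-joint arm with a two-finger parallel gripper is mounted at the origin on the work surface. World frame = base frame: x ahead of the robot, y to its left, z up, the work surface at z = 0. Lengths are in m, angles in rad, forces in N, time in s.
With the tool pointing down it reaches from about 0.425 to 0.8 m from the base axis. Payload 8.3 kg.
Tool frame: the origin (TCP) lies on the mounting face of the last link; the fingertips stand 173 mm ahead of it and the grasp point (between the pads) lies 155 mm ahead of it; z points along the fingers, y is the direction in which the jaws open and shut (so a half turn about z gives the same grasp; the last joint's range is limited). The gripper opens to 85 mm and grips with 20 to 120 N. Pads are 22 mm wide; open, the fingers measure 114 mm over their backs; the gripper's body (76 mm by 85 mm) begins 54 mm behind the grasp point. The pads swing forward as they close: fully open they stand 13 mm farther back than shut.
Start: joints at [1.263, 0.383, 0.016, 1.37, -0.006, 1.388, -0.046], TCP at [0.152, -0.606, 0.405] pointing down, gripper open.
Joint ranges: [-2.95, 2.95], [-0.25, 2.06], [-1.52, 1.56], [0.18, 2.33], [-1.44, 4.58], [0.02, 2.06], [-3.01, 3.01]. Speed limits (rad/s): [2.39, 2.39, 3.01, 3.01, 3.14, 3.14, 3.14].

### API

Orientations are given as a unit quaternion [x, y, z, w].
In Python, from bench import bot, eyes gives the robot as it stands.
- The arm moves only by the shell command python3 -m jog 'ROWS' [FORCE]. ROWS is a JSON object of lists of equal length, an entry for each row: "offset": the shift along the tool's x, y, z in mm, a list of three; "turn": the turn, a rotation vector about the tool's x, y, z in rad, a list of three; "hand": the closure, from 0 (fully open) to 1 (shut). A call has 1 to 20 rows; each row is the pose to reach, as a shift and turn from the pose commanded when the call began, along the tool's axes at that moment; what a row does not reach only later rows make up. A row lasts 1/8 s, in which the tool goes at most 62.5 mm and 10.7 degrees, less where a joint would pass 70% of its speed; a pose out of reach is approached as far as the arm can. A call with a gripper value outside its range is refused whole. The fingers move at their own pace and stop on an object; FORCE is the grip in N (left out, the last holds). Time passes only in rows, so rows that repeat a pose let the fingers close. It gives the time, the measured TCP pose, the force and the opening at its end, in the units of the state.
- bot.state(): the state, without advancing time (a new reading comes with each control period).
- eyes.camera(name): name is "scene" or "top" or "wrist"; returns a dict with "frame" (480x640x3 uint8, blue, green, red), "depth" (480x640 float32, m along the optical axis (not along the pixel's ray), 0 where there is no reading), "fx", "fy", "cx", "cy" (pixels), "R" (3x3) and "t" (3): a world point X has camera coordinates R X + t. Camera axes: x right, y down, z forward; pixel columns grow to the right and rows downward; lengths in m; the calibration is good to about 2 mm. A picture is of the moment at which its call begins.
- bot.sign_off(): hands the job in, once; it reports no verdict.
The state is a dict: "t": time; "joints": joint angles; "qd": joint speeds; "joint_efforts": joint torques, N m; "tcp_pos": TCP position; "orientation": TCP orientation; "force": force on the tool from outside, world axes, zero at the start; "wrist_torque": the same for the moment, N m; "finger_gap": finger opening in m.
Only numpy, scipy, OpenCV 4.12 (cv2) and the standard library are available. Lean on these libraries where they do the work, as an engineer would, in place of code of your own. Each camera call takes 0.05 s, during which the arm holds its last target. There are 200 camera calls.

## Working session

There is one attempt and no reset: what is moved stays moved. The work goes in short steps, Python scripts to look and compute and a shell command to move; the robot and the scene stay as the last step left them, time stands still between calls to the robot, and variables do not carry over. Pictures are saved under pics/ and viewed, about 8 in all and at most 12, crops included, and the job is handed in when it is done.

```bash
ls; mkdir -p pics
cat > h.py <<'E'
import numpy as np, cv2, pickle
from scipy.spatial.transform import Rotation as Rn
from bench import bot, eyes
def snap(name,fn=None):
    c=eyes.camera(name); c={k:(np.array(v) if isinstance(v,(list,tuple)) else v) for k,v in c.items()}
    if fn: cv2.imwrite(f'pics/{fn}.png',c['frame']); pickle.dump(c,open(f'pics/{fn}.pkl','wb'))
    return c
def load(fn): return pickle.load(open(f'pics/{fn}.pkl','rb'))
def ray(c,u,v,z):
    d=np.stack([(np.asarray(u,float)-c['cx'])/c['fx'],(np.asarray(v,float)-c['cy'])/c['fy'],np.ones(np.shape(u))],-1)@c['R']
    o=-c['R'].T@c['t']
    return o+d*((z-o[2])/d[...,2])[...,None]
def cloud(c):
    v,u=np.mgrid[:480,:640]; d=c['depth']
    p=np.stack([(u-c['cx'])/c['fx']*d,(v-c['cy'])/c['fy']*d,d],-1)
    return (p-c['t'])@c['R']
def proj(c,X):
    p=c['R']@np.asarray(X)+c['t']; return p[0]/p[2]*c['fx']+c['cx'],p[1]/p[2]*c['fy']+c['cy']
E
python3 - <<'E'
from h import *
for n in ['scene','top']:
    c=snap(n,n+'0'); print(n,c['fx'],c['R'].round(3).tolist(),c['t'])
print(bot.state())
E
```

```text
pics
scene 523.981471014348 [[0.72, 0.694, -0.013], [0.367, -0.397, -0.841], [-0.589, 0.601, -0.541]] [-0.35226236 -0.18853842  1.74798118]
top 529.4369922360423 [[-0.005, -1.0, -0.017], [-0.988, 0.008, -0.157], [0.157, 0.016, -0.987]] [-0.08225304  0.58847949  1.30995631]
{'t': 0.1, 'joints': array([ 1.26311357,  0.38415902,  0.01639923,  1.37106962, -0.00629593,
        1.38817571, -0.04646808]), 'qd': array([ 0.00225187, -0.00137146,  0.0001196 , -0.00272965, -0.00014888,
        0.00040972,  0.00024769]), 'joint_efforts': array([ 4.10646637e-03, -6.29135299e+01,  8.48179646e-01, -3.72767329e+01,
        1.68616144e-02,  1.02974527e-02,  1.00459340e-04]), 'tcp_pos': array([ 0.15145784, -0.60621745,  0.40376638]), 'orientation': array([ 9.92514647e-01,  1.22122474e-01, -1.26677185e-04, -8.71837424e-04]), 'force': array([-0.28321597, -0.34455711,  0.3811978 ]), 'wrist_torque': array([-0.04313977,  0.00501261,  0.01416916]), 'finger_gap': 0.08552031547248143}
```

View pics/top0.png

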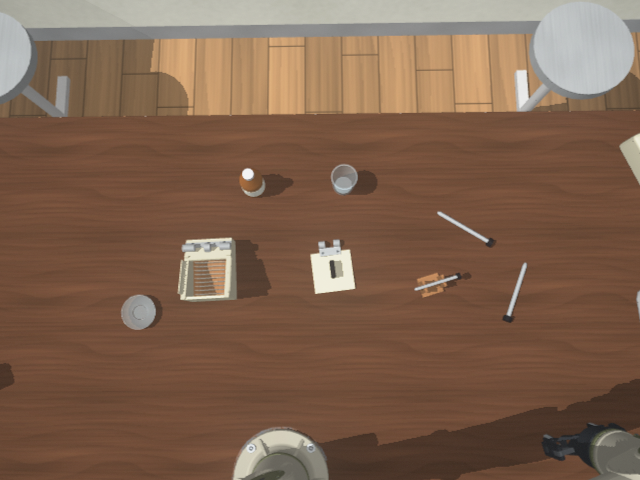

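View pics/scene0.png

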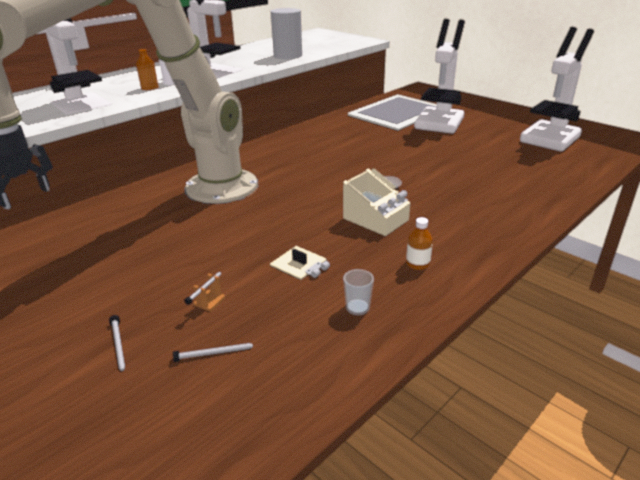

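The top view shows the case at (208,270), its hinge on the far side and its open end to the right. The lid is at (332,272). Pin candidates are the rested one at (437,284) and loose look-alikes at (465,228) and (516,292). The rested one is shortest and matches the description, so it is my choice.

Run:
```python
from h import *
c=load('top0'); P=cloud(c); f=c['frame'].astype(int)
print('depth valid',(c['depth']>0).mean())
def rect(m,z,lab):
    cs,_=cv2.findContours(m.astype(np.uint8),cv2.RETR_EXTERNAL,cv2.CHAIN_APPROX_NONE)
    k=max(cs,key=cv2.contourArea)[:,0,:]
    w=ray(c,k[:,0],k[:,1],z)[:,:2]
    r=cv2.minAreaRect((w*1000).astype(np.float32)); print(lab,np.round(r[0],1),np.round(r[1],1),round(r[2],1))
def box(u0,u1,v0,v1):
    m=np.zeros((480,640),bool); m[v0:v1,u0:u1]=1; return m
cream=(f.min(2)>150)&(f[...,2]-f[...,0]>12)
rect(cream&box(300,365,245,300),.005,'lid')
rect((f.max(2)<50)&box(322,345,258,282),.037,'rib')
steel=(f.min(2)>95)&(abs(f[...,2]-f[...,0])<35)
for b,z,n in [((410,465,270,298),.05,'pin'),((435,490,205,245),.006,'A'),((500,530,258,325),.006,'B')]:
    rect(steel&box(*b),z,n)
rect((f.max(2)<50)&box(450,465,268,285),.05,'knob')
rect((P[...,2]>.03)&box(170,245,230,310),.09,'case')
for n,b in [('case',(165,250,230,310)),('pin',(405,470,265,300))]:
    m=box(*b)&(P[...,2]>.02); q=P[m]; print(n,q.min(0).round(3),q.max(0).round(3),np.median(q,0).round(3))
for v in range(236,306,6): print(v,[ (int(P[v,u,0]*1e3),int(P[v,u,1]*1e3),int(P[v,u,2]*1e3)) for u in (186,196,208,220,232)])
k=snap('wrist','w0')
big=cv2.resize(c['frame'][220:330,400:540],None,fx=5,fy=5,interpolation=cv2.INTER_CUBIC)
big2=cv2.resize(c['frame'][220:330,160:260],None,fx=5,fy=5)
cv2.imwrite('pics/crop1.png',cv2.resize(np.hstack([big,big2]),None,fx=.66,fy=.66))
```

```text
depth valid 0.9960384114583334
lid [ 512.8 -132.5] [104.  104.6] 6.7Traceback (most recent call last):
  File "<stdin>", line 13, in <module>
  File "<stdin>", line 6, in rect
ValueError: max() iterable argument is empty
```

Run:
```python
from h import *
c=load('top0'); P=cloud(c); f=c['frame'].astype(int)
def rect(m,z,lab):
    cs,_=cv2.findContours(m.astype(np.uint8),cv2.RETR_EXTERNAL,cv2.CHAIN_APPROX_NONE)
    if not cs: return print(lab,'none')
    k=max(cs,key=len)[:,0,:]
    w=ray(c,k[:,0],k[:,1],z)[:,:2]
    r=cv2.minAreaRect((w*1000).astype(np.float32)); print(lab,np.round(r[0],1),np.round(r[1],1),round(r[2],1))
def box(u0,u1,v0,v1):
    m=np.zeros((480,640),bool); m[v0:v1,u0:u1]=1; return m
print(f[264:276,333],)
rect((f.max(2)<90)&box(322,345,255,284),.037,'rib')
rect((P[...,2]>.02)&box(322,345,255,284),.037,'ribdepth')
steel=(f.min(2)>95)&(abs(f[...,2]-f[...,0])<35)
for b,z,n in [((410,465,270,298),.05,'pin'),((435,490,205,245),.006,'A'),((500,530,258,325),.006,'B')]:
    rect(steel&box(*b),z,n)
rect((f.max(2)<60)&box(450,465,268,285),.05,'knob')
rect((P[...,2]>.03)&box(165,250,230,310),.09,'case')
for n,b in [('case',(165,250,230,310)),('pin',(405,470,265,300))]:
    m=box(*b)&(P[...,2]>.02); q=P[m]; print(n,q.min(0).round(3),q.max(0).round(3),np.median(q,0).round(3))
for v in range(236,306,6): print(v,[ (int(P[v,u,0]*1e3),int(P[v,u,1]*1e3),int(P[v,u,2]*1e3)) for u in (186,196,208,220,232)])
big=cv2.resize(c['frame'][220:330,400:540],None,fx=5,fy=5,interpolation=cv2.INTER_CUBIC)
big2=cv2.resize(c['frame'][220:330,160:260],None,fx=5,fy=5)
cv2.imwrite('pics/crop1.png',cv2.resize(np.hstack([big,big2]),None,fx=.66,fy=.66))
```

```text
[[60 64 69]
 [61 65 70]
 [62 66 70]
 [63 67 71]
 [62 65 69]
 [61 65 70]
 [61 65 70]
 [62 66 71]
 [62 66 70]
 [62 66 70]
 [62 66 71]
 [63 68 71]]
rib [ 515.  -132.2] [41.7  8.7] 7.5
ribdepth [ 515.8 -133.3] [44.2 12. ] 6.5
pin [ 477.6 -390.8] [  9.  113.5] 16.6
A [ 628.2 -476.7] [152.   12.3] 58.3
B [ 464.1 -608.1] [ 12.7 147. ] 68.7
knob [ 494.1 -448.7] [13.3  6.8] 24.1
case [511.4 178. ] [152.7 139.9] 1.1
case [ 0.375 -0.108  0.02 ] [0.595 0.243 1.385] [0.51  0.182 0.065]
pin [ 0.375 -0.454  0.02 ] [ 0.501 -0.108  1.385] [ 0.476 -0.402  0.052]
236 [(608, 254, 5), (609, 228, 0), (609, 196, 0), (609, 165, -1), (608, 132, 0)]
242 [(593, 255, 0), (584, 214, 57), (583, 182, 60), (582, 151, 65), (584, 123, 52)]
248 [(564, 232, 83), (567, 211, 65), (563, 176, 90), (564, 147, 85), (567, 121, 58)]
254 [(552, 236, 66), (551, 209, 71), (550, 179, 73), (550, 148, 75), (552, 122, 55)]
260 [(535, 233, 75), (535, 208, 75), (541, 188, 29), (540, 157, 30), (536, 121, 60)]
266 [(519, 231, 83), (525, 218, 33), (522, 182, 55), (524, 155, 38), (521, 120, 62)]
272 [(503, 227, 94), (509, 218, 32), (509, 186, 35), (509, 155, 33), (505, 119, 65)]
278 [(489, 227, 92), (491, 210, 60), (492, 181, 56), (493, 155, 33), (490, 118, 67)]
284 [(473, 223, 106), (479, 217, 30), (478, 186, 31), (478, 155, 31), (374, -107, 1384)]
290 [(459, 223, 104), (461, 209, 61), (462, 182, 46), (463, 155, 30), (460, 117, 73)]
296 [(444, 221, 109), (448, 217, 27), (443, 167, 116), (443, 138, 113), (445, 117, 73)]
302 [(434, 249, 0), (434, 223, -1), (434, 190, 6), (434, 161, -4), (433, 128, 5)]
```

View pics/crop1.png

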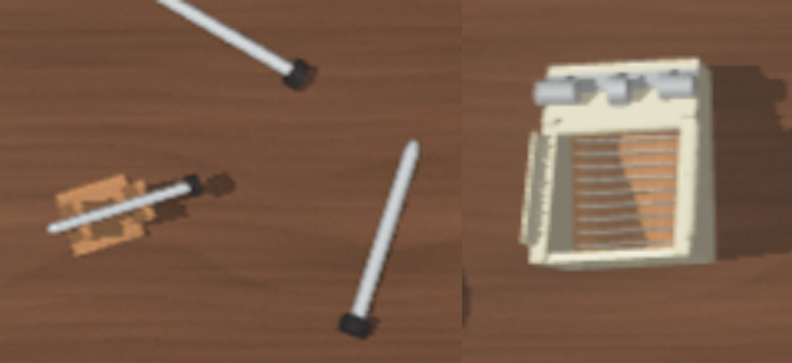

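The crop confirms it: the rested pin (crop 125,205; shank about 111 mm) is shortest, and the loose ones are about 150 mm. The case shows three steel knuckles at its far edge. I'll go above the lid and look from near.

```bash
cat >> h.py <<'E'
def yawR(deg,pitch=0):
    "tool pointing down, tool x at yaw deg; pitch (rad) about world-ish lid y"
    a=np.deg2rad(deg)
    B=Rn.from_euler('z',a)*Rn.from_euler('y',pitch)   # object frame
    return B*Rn.from_matrix(np.diag([1.,-1,-1]))
def go(g,R,s=None,ahead=155):
    "print rows for grasp point g (mm world) with tool rot R"
    s=s or bot.state(); R0=Rn.from_quat(s['orientation'])
    tcp=np.asarray(g,float)-R.apply([0,0,ahead])
    off=R0.inv().apply(tcp-s['tcp_pos']*1000); tu=(R0.inv()*R).as_rotvec()
    print('offset',off.round(1).tolist(),'turn',tu.round(4).tolist())
def grasp(s=None):
    s=s or bot.state(); R0=Rn.from_quat(s['orientation'])
    return s['tcp_pos']*1000+R0.apply([0,0,155]), R0
E
python3 -c "
from h import *
go([505,-133,245],yawR(6.7))
k=load('w0') if 0 else snap('wrist'); print((-k['R'].T@k['t']),k['R'].round(3))
g,R0=grasp(); print('cam in tool',R0.inv().apply(-k['R'].T@k['t']-bot.state()['tcp_pos']), (k['R']@R0.as_matrix()).round(3),k['fx'])"
```

```text
offset [457.7, -373.4, 4.4] turn [-0.0018, 0.0002, 0.1279]
[ 0.22153162 -0.58880377  0.37288392] [[ 0.243 -0.97  -0.003]
 [-0.93  -0.233  0.285]
 [-0.277 -0.066 -0.958]]
cam in tool [7.21908519e-02 9.44317984e-05 3.10183978e-02] [[ 0.     1.     0.001]
 [-0.958  0.001 -0.285]
 [-0.285 -0.001  0.958]] 410.8795510177525
```

```bash
python3 -m jog '{"offset":[[58,-47,0],[116,-94,0],[172,-140,0],[229,-187,0],[286,-234,0],[343,-280,0],[400,-327,1],[457.7,-373.4,4.4],[457.7,-373.4,4.4],[457.7,-373.4,4.4],[457.7,-373.4,4.4]],"turn":[[0,0,0.02],[0,0,0.04],[0,0,0.06],[0,0,0.08],[0,0,0.1],[0,0,0.12],[0,0,0.128],[0,0,0.128],[0,0,0.128],[0,0,0.128],[0,0,0.128]],"hand":[0.3,0.3,0.3,0.3,0.3,0.3,0.3,0.3,0.3,0.3,0.3]}'
python3 -c "
from h import *
snap('wrist','w1')"
```

```text
t: 1.52
tcp_pos: [0.506, -0.1304, 0.3999]
orientation: [0.998, 0.061, -0.0, -0.001]
force: [-1.0, -1.0, 0.1]
finger_gap: 0.0597
```

View pics/w1.png

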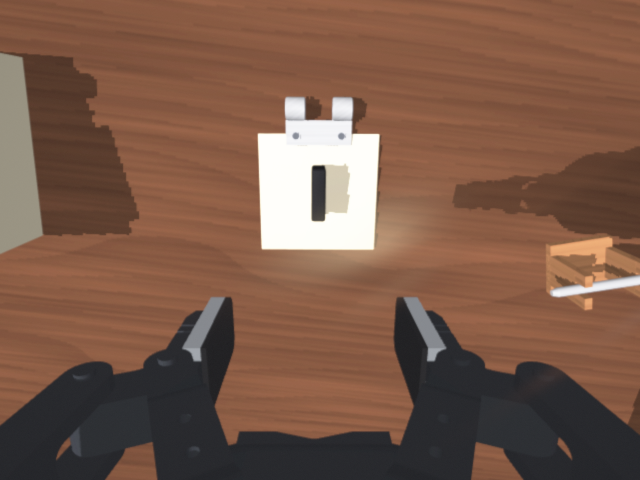

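The lid sits at (319,191), rib at (318,193) with knuckles up at (319,108). The case's wall is at the left edge.

Run:
```python
from h import *
c=load('w1'); f=c['frame'].astype(int)
def rect(m,z,lab):
    cs,_=cv2.findContours(m.astype(np.uint8),cv2.RETR_EXTERNAL,cv2.CHAIN_APPROX_NONE)
    k=max(cs,key=cv2.contourArea)[:,0,:]
    w=ray(c,k[:,0],k[:,1],z)[:,:2]
    r=cv2.minAreaRect((w*1000).astype(np.float32)); print(lab,np.round(r[0],1),np.round(r[1],1),round(r[2],1))
m=np.zeros((480,640),bool); m[100:290,230:400]=1
rect((f.max(2)>150)&m&(np.arange(480)[:,None]>145),.005,'plate(part)')
r=(f.max(2)<60)&m
v,u=np.nonzero(r); t=(v<225)&(v>165)
rect(r,.037,'rib')
P=cloud(c); rd=m&(P[...,2]>.030)&(np.arange(480)[:,None]>140); rect(rd,.037,'ribdepth'); q=P[rd]; print(q.mean(0).round(4),q[:,2].max())
q=P[m&(abs(P[...,2]-.005)<.002)&(f.max(2)>120)]; print(q[:,2].mean())
go([505,-50,300],yawR(2)); print(bot.state()['tcp_pos'])
```

```text
plate(part) [ 497.2 -145.9] [114.8 130.2] 7.0
rib [ 523.7 -131.5] [31.9  8.8] 7.4
ribdepth [ 516.5 -131.9] [43.  11.4] 6.9
[ 0.5242 -0.1304  0.0765] 0.3690131031511822
0.0049832431585082795
offset [9.5, -81.9, -55.1] turn [-0.0005, 0.0008, 0.0842]
[ 0.50524829 -0.13239355  0.39990833]
```

```bash
python3 -m jog '{"offset":[[7,-60,-6],[14,-120,-12],[21,-180,-20],[28,-240,-25],[36,-310,-30],[36,-310,-30],[36,-310,-30],[36,-310,-30]],"turn":[[0,0,0.02],[0,0,0.04],[0,0,0.06],[0,0,0.07],[0,0,0.07],[0,0,0.07],[0,0,0.07],[0,0,0.07]],"hand":[0.3,0.3,0.3,0.3,0.3,0.3,0.3,0.3]}'
python3 -c "
from h import *
snap('wrist','w2')"
```

```text
t: 2.58
tcp_pos: [0.5054, 0.1763, 0.43]
orientation: [1.0, 0.021, -0.0, 0.001]
force: [0.2, -0.8, 0.6]
finger_gap: 0.0599
```

View pics/w2.png

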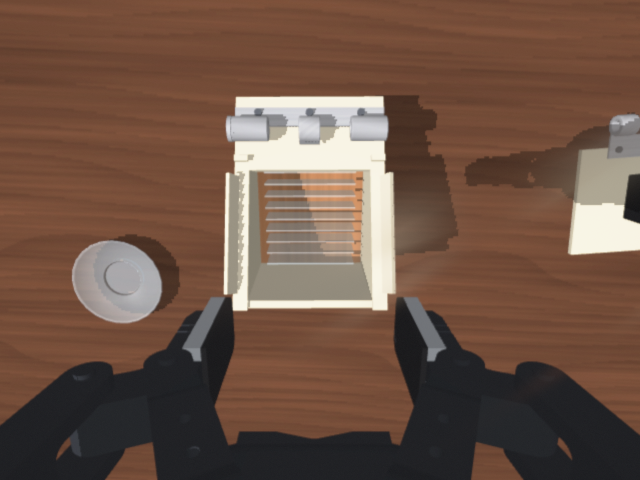

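The case is square in view. Knuckles are at (248,128), (310,129) and (369,127), the low edge at row 98, cheeks at columns 232 and 388, dish at (118,281). Now fitting the frame and the knuckle axis.

```bash
cat > fit.py <<'E'
from h import *
from scipy.optimize import least_squares
def knuck(P,f,box,yaw):
    u0,u1,v0,v1=box
    Q=P[v0:v1,u0:u1].reshape(-1,3)*1000; F=f[v0:v1,u0:u1].reshape(-1,3).astype(int)
    st=(abs(F[:,2]-F[:,0])<22)&(F.min(1)>70); Q=Q[st]
    a=np.deg2rad(yaw); ex=np.array([np.cos(a),np.sin(a)]); 
    X=Q[:,:2]@ex; return Q,X
E
python3 - <<'E'
from fit import *
c=load('w2'); f=c['frame'].astype(int); P=cloud(c)*1000
# low front edge: brown->cream transition at each column
cream=(f.min(2)>170)
ed=[]
for u in range(242,380,4):
    v=np.nonzero(cream[80:115,u])[0][0]+80; ed.append((u,v))
ed=np.array(ed); w=ray(c,ed[:,0],ed[:,1]-.5,.057)*1000
p=np.polyfit(w[:,1],w[:,0],1); print('front edge yaw',-np.degrees(np.arctan(p[0])),'x at y=180',np.polyval(p,180), 'rms',np.std(w[:,0]-np.polyval(p,w[:,1])))
p=P[102:108,250:370].reshape(-1,3); print('rim z',np.median(p,0))
for r in (100,103,106,150,155,299,303):
    cc=np.nonzero(cream[r,200:420])[0]+200; z=np.median(P[r,cc[0]+3:cc[-1]-3,2]); 
    l,rr=ray(c,np.array([cc[0]-.5,cc[-1]+.5]),np.array([r,r]),z/1e3)*1000
    print(r,cc[0],cc[-1],'z',z.round(1),l.round(1),rr.round(1),'mid',((l+rr)/2).round(1))
v=np.arange(280,312); 
for u in (250,310,370):
  cc=np.nonzero(cream[285:320,u])[0]; r=cc[-1]+285; print('back edge',u,r,ray(c,u,r+.5,.12)*1000, P[r-1,u])
# knuckles
from scipy.optimize import least_squares
yaw=np.deg2rad(2.0)
for n,(u0,u1) in dict(L=(236,264),M=(302,318),R=(355,384)).items():
    Q=P[112:146,u0:u1].reshape(-1,3); X=Q[:,0]*np.cos(yaw)+Q[:,1]*np.sin(yaw)
    print(n,'prof',[(round(float(np.median(P[r,u0:u1,0])),1),round(float(np.median(P[r,u0:u1,2])),1)) for r in range(108,150,2)])
E
```

```text
front edge yaw 2.4600633140957417 x at y=180 591.6726080606072 rms 6.128682754450895e-14
rim z [585.4712944  182.39280038  59.89338048]
100 236 382 z 58.4 [586.4 241.   58.4] [591.3 125.5  58.4] mid [588.9 183.3  58.4]
103 236 382 z 59.4 [584.1 240.9  59.4] [589.1 125.4  59.4] mid [586.6 183.2  59.4]
106 236 382 z 60.1 [581.9 240.8  60.1] [586.8 125.3  60.1] mid [584.3 183.1  60.1]
150 235 383 z 73.5 [549.  239.5  73.5] [554.  123.8  73.5] mid [551.5 181.6  73.5]
155 234 384 z 75.1 [545.3 240.   75.1] [550.4 122.9  75.1] mid [547.8 181.4  75.1]
299 233 386 z 114.2 [441.7 234.8 114.2] [446.7 118.3 114.2] mid [444.2 176.5 114.2]
303 233 386 z 115.7 [439.1 234.5 115.7] [444.1 118.3 115.7] mid [441.6 176.4 115.7]
back edge 250 307 [438.08434767 220.69575803 120.        ] [437.77071099 221.15824785 116.88092325]
back edge 310 307 [439.99884185 175.94514598 120.        ] [439.17257268 175.94698139 115.79148891]
back edge 370 307 [441.91354411 131.18967007 120.        ] [440.99613152 130.52667339 115.54664846]
L prof [(580.8, 63.1), (579.3, 63.6), (577.8, 64.1), (576.3, 65.2), (575.0, 81.3)
[... 187 characters left out ...]
4, 70.7), (553.9, 71.4), (552.5, 72.3), (551.0, 72.8)]
M prof [(582.7, 63.5), (581.3, 64.2), (579.8, 64.9), (578.3, 65.8), (576.9, 81.3), (575.5, 84.0), (574.1, 85.5), (572.7, 86.3), (571.3, 86.9), (569.9, 87.2), (568.5, 87.8), (567.1, 87.4), (565.6, 86.9), (564.1, 86.2), (562.6, 85.3), (561.1, 83.9), (559.6, 81.8), (557.8, 76.6), (556.0, 71.7), (554.5, 72.3), (553.0, 72.8)]
R prof [(584.8, 63.0), (583.3, 63.8), (581.8, 64.8), (580.3, 65.3), (578.8, 81.5), (577.3, 83.9), (575.9, 85.1), (574.5, 86.4), (573.1, 87.2), (571.7, 86.9), (570.3, 87.6), (568.9, 87.3), (567.4, 86.7), (566.0, 86.3), (564.6, 85.6), (563.0, 83.5), (561.5, 81.5), (559.4, 71.4), (558.0, 72.0), (556.5, 72.3), (555.0, 73.0)]
```

```bash
python3 -c "
from h import *
go([516.2,-132.2,90],yawR(6.9)); go([516.2,-132.2,26],yawR(6.9))"
```

```text
offset [-2.3, 308.6, 185.4] turn [0.0011, 0.0002, -0.0776]
offset [-2.3, 308.6, 249.4] turn [0.0011, 0.0002, -0.0776]
```

```bash
python3 -m jog '{"offset":[[0,55,0],[-1,110,5],[-1,165,20],[-2,215,50],[-2,262,85],[-2,300,125],[-2.3,308.6,170],[-2.3,308.6,205],[-2.3,308.6,205],[-2.3,308.6,228],[-2.3,308.6,245],[-2.3,308.6,249.4],[-2.3,308.6,249.4],[-2.3,308.6,249.4]],"turn":[[0,0,-0.02],[0,0,-0.04],[0,0,-0.06],[0,0,-0.0776],[0,0,-0.0776],[0,0,-0.0776],[0,0,-0.0776],[0,0,-0.0776],[0.001,0,-0.0776],[0.001,0,-0.0776],[0.001,0,-0.0776],[0.001,0,-0.0776],[0.001,0,-0.0776],[0.001,0,-0.0776]],"hand":[0.3,0.3,0.3,0.3,0.3,0.3,0.3,0.3,0.3,0.3,0.3,0.3,0.3,0.3]}'
python3 -c "
from h import *
g,R=grasp(); print(g,R.as_rotvec()); go([516.2,-132.2,26],yawR(6.9))"
```

```text
t: 4.38
tcp_pos: [0.5172, -0.1294, 0.1818]
orientation: [0.998, 0.062, 0.001, -0.0]
force: [0.9, -0.4, 0.1]
finger_gap: 0.06
[ 517.40512539 -129.32644979   26.77992374] [-3.13488440e+00 -1.95371276e-01 -1.93915825e-03]
offset [-1.4, 2.6, 0.8] turn [-0.0006, -0.0013, 0.0041]
```

```bash
python3 -m jog '{"offset":[[-1,1.5,0],[-1,1.5,0.5],[-1,1.5,0.5],[-1,1.5,0.5],[-1,1.5,0.5],[-1,1.5,0.5],[-1,1.5,0.5],[-1,1.5,-30],[-1,1.5,-70],[-1,1.5,-120],[-1,1.5,-170],[-1,1.5,-170],[-1,1.5,-170]],"turn":[[0,0,0],[0,0,0],[0,0,0],[0,0,0],[0,0,0],[0,0,0],[0,0,0],[0,0,0],[0,0,0],[0,0,0],[0,0,0],[0,0,0],[0,0,0]],"hand":[0.5,0.7,0.9,1,1,1,1,1,1,1,1,1,1]}' 60
python3 -c "
from h import *
c=snap('wrist','w3')
for i in range(4): s=bot.state(); print(grasp(s)[0], s['force'],s['finger_gap'])
T=snap('top','top3')
S=snap('scene','s3')
cv2.imwrite('pics/v3.png',np.hstack([cv2.resize(c['frame'],(400,300)),cv2.resize(S['frame'][100:340,200:520],(400,300))]))"
```

```text
t: 6.0
tcp_pos: [0.5155, -0.1312, 0.3496]
orientation: [0.998, 0.062, -0.001, -0.001]
force: [0.6, 0.3, -3.3]
finger_gap: 0.0111
[ 514.88633318 -130.91298973  193.98042296] [-0.72594568 -0.04266137 -2.88708506] 0.01139544528495033
[ 514.88633318 -130.91298973  193.98042296] [-0.72594568 -0.04266137 -2.88708506] 0.01139544528495033
[ 514.88633318 -130.91298973  193.98042296] [-0.72594568 -0.04266137 -2.88708506] 0.01139544528495033
[ 514.88633318 -130.91298973  193.98042296] [-0.72594568 -0.04266137 -2.88708506] 0.01139544528495033
```

View pics/v3.png

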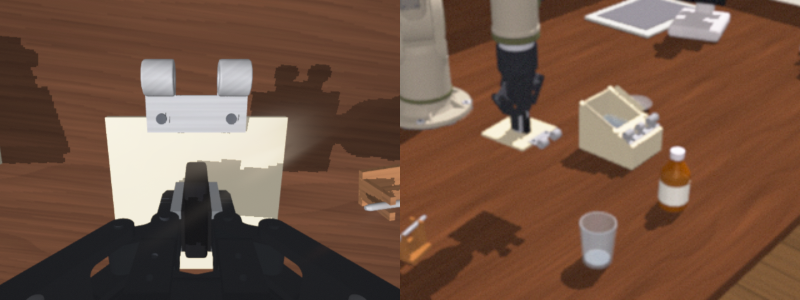

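The lid hangs level in the grip, its rib between the pads at (195,195) and its knuckles forward. Measuring its pose in the tool frame.

```bash
cat > meas.py <<'E'
from h import *
def lidmeas(fn):
    c=load(fn); f=c['frame'].astype(int)
    k=lambda s:None
    P=cloud(c)*1000; s=bot.state(); R0=Rn.from_quat(s['orientation']); T=R0.inv().apply((P-s['tcp_pos']*1000).reshape(-1,3)).reshape(P.shape)
    cr=(f.min(2)>120)&(f[...,2]-f[...,0]>8)&(abs(T[...,2]-176)<15)
    q=T[cr]; q=q[(abs(q[:,1])>15)&(abs(q[:,1])<48)&(q[:,0]<50)]
    A=np.c_[q[:,:2],np.ones(len(q))]; co=np.linalg.lstsq(A,q[:,2],rcond=None)[0]
    print('plane z=',co.round(4),'n',len(q),'rms',np.std(q[:,2]-A@co).round(2))
    ys=[]
    for r in range(205,330,10):
        cc=np.nonzero(cr[r])[0]; ys.append((T[r,cc[0],0],T[r,cc[0],1],T[r,cc[-1],1]))
    print(np.round(ys,1).tolist())
    xs=[]
    for u in range(180,460,20):
        cc=np.nonzero(cr[:,u])[0]
        if len(cc): xs.append((T[cc[0],u,1],T[cc[0],u,0]))
    print('front',np.round(xs,1).tolist())
E
python3 -c "
from meas import *
lidmeas('w3')
"
```

```text
plane z= [-3.000000e-04 -1.000000e-04  1.750667e+02] n 25087 rms 0.63
[[41.8, -51.7, 52.1], [38.1, -51.8, 52.1], [34.5, -51.6, 52.3], [31.1, -51.1, 52.2], [26.5, -52.0, 52.3], [22.7, -51.9, 51.8], [19.3, -51.4, 51.4], [14.4, -51.8, 51.3], [10.9, -51.4, 51.6], [6.2, -51.7, 51.9], [1.9, -51.9, 51.9], [-2.2, -51.7, 51.8], [-6.2, -51.5, 51.7]]
front [[-47.1, 48.3], [-40.0, 48.3], [-32.8, 48.5], [-26.6, 38.9], [-19.2, 39.2], [-12.0, 39.1], [-4.8, 39.1], [2.5, 39.0], [9.7, 39.1], [16.9, 39.2], [24.0, 39.3], [27.6, 63.5], [38.4, 47.9], [45.1, 48.2]]
```

```bash
cat >> h.py <<'E'
C=np.array([498.7,179.2,0]); YAW=2.5
def lidgo(uphill,gap,s=None,Cc=None):
    Rl=Rn.from_euler('z',np.deg2rad(YAW))*Rn.from_euler('y',.384)
    lid=(C if Cc is None else Cc)+Rn.from_euler('z',np.deg2rad(YAW)).apply([-1.8,0,96.5])+Rl.apply([-uphill,0,gap])
    R=yawR(YAW,.384); g=lid-R.apply([-3.8,.2,0]); print(uphill,gap,lid.round(1)); go(g,R,s,ahead=180)
E
python3 -c "
from h import *
lidgo(25,80); lidgo(25,3)"
```

```text
25 80 [503.7 179.4 180. ]
offset [97.6, -304.1, 3.9] turn [0.0131, -0.3805, 0.0803]
25 3 [474.9 178.2 108.6]
offset [69.1, -306.3, 75.3] turn [0.0131, -0.3805, 0.0803]
```

```bash
python3 -m jog '{"offset":[[0,0,-30],[15,-50,-45],[33,-105,-45],[50,-160,-45],[68,-215,-45],[86,-268,-40],[97,-304,-25],[97.6,-304.1,3.9],[97.6,-304.1,3.9],[97.6,-304.1,3.9],[97.6,-304.1,3.9]],"turn":[[0,0,0],[0.002,-0.06,0.013],[0.004,-0.12,0.026],[0.006,-0.18,0.039],[0.008,-0.24,0.05],[0.01,-0.3,0.065],[0.013,-0.36,0.08],[0.013,-0.38,0.08],[0.013,-0.3805,0.0803],[0.013,-0.3805,0.0803],[0.013,-0.3805,0.0803]],"hand":[1,1,1,1,1,1,1,1,1,1,1]}'
python3 -c "
from h import *
import json
for i in range(3):
  snap('wrist','w4'); s=bot.state(); print(s['tcp_pos'],s['force']); lidgo(25,80); lidgo(25,3)
S=snap('scene'); W=load('w4')
cv2.imwrite('pics/v4.png',np.hstack([cv2.resize(W['frame'],(400,300)),cv2.resize(S['frame'][130:250,310:470],(400,300))]))"
```

```text
t: 7.52
tcp_pos: [0.5755, 0.1816, 0.3487]
orientation: [0.982, 0.02, -0.188, 0.005]
force: [0.1, 0.8, -2.4]
finger_gap: 0.0111
[0.57537544 0.18184649 0.34875301] [-1.363067   -0.03657446 -3.02649559]
25 80 [503.7 179.4 180. ]
offset [0.5, -0.9, 3.3] turn [0.0006, -0.0058, -0.0018]
25 3 [474.9 178.2 108.6]
offset [0.0, -0.9, 80.3] turn [0.0006, -0.0058, -0.0018]
[0.57530176 0.18205007 0.34865283] [ 0.30418483 -0.42395917 -2.6999209 ]
25 80 [503.7 179.4 180. ]
offset [0.5, -0.7, 3.2] turn [0.0007, -0.0057, -0.0015]
25 3 [474.9 178.2 108.6]
offset [0.1, -0.7, 80.2] turn [0.0007, -0.0057, -0.0015]
[0.57524012 0.18219669 0.34840479] [-0.07184102  0.58362184 -2.66202712]
25 80 [503.7 179.4 180. ]
offset [0.5, -0.5, 2.9] turn [0.0008, -0.0052, -0.0013]
25 3 [474.9 178.2 108.6]
offset [0.1, -0.6, 79.9] turn [0.0008, -0.0052, -0.0013]
```

View pics/v4.png

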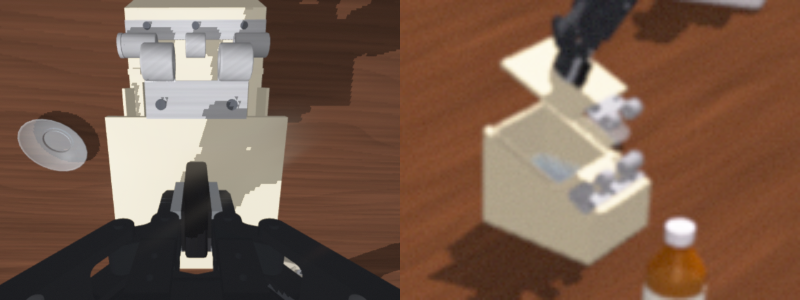

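The lid hangs parallel above the slope. Its knuckles at (157,62) and (236,62) straddle the case's middle one at (196,45), so it is centred. Going down along the normal.

```bash
python3 -m jog '{"offset":[[0,-0.5,25],[0,-0.5,50],[0,-0.5,66],[0,-0.5,72],[0,-0.5,75],[0,-0.5,75]],"turn":[[0,0,0],[0,-0.002,0],[0,-0.004,0],[0,-0.004,0],[0,-0.004,0],[0,-0.004,0]],"hand":[1,1,1,1,1,1]}'
python3 -c "
from h import *
lidgo(25,3);lidgo(25,0);W=snap('wrist','w5');lidgo(25,0)"
```

```text
t: 8.48
tcp_pos: [0.5476, 0.1819, 0.2783]
orientation: [0.981, 0.021, -0.191, 0.005]
force: [0.0, 0.9, -2.0]
finger_gap: 0.0112
25 3 [474.9 178.2 108.6]
offset [-0.2, 0.4, 4.5] turn [0.001, -0.0003, -0.0005]
25 0 [473.7 178.1 105.9]
offset [-0.2, 0.4, 7.5] turn [0.001, -0.0003, -0.0005]
25 0 [473.7 178.1 105.9]
offset [-0.2, 0.4, 7.6] turn [0.0009, -0.0004, -0.0005]
```

```bash
python3 -m jog '{"offset":[[0,0,2],[0,0,4],[0,0,5],[0,0,5]],"turn":[[0,0,0],[0,0,0],[0,0,0],[0,0,0]],"hand":[1,1,1,1]}'
python3 -c "
from h import *
lidgo(25,0)"
```

```text
t: 9.02
tcp_pos: [0.5453, 0.1817, 0.273]
orientation: [0.981, 0.021, -0.191, 0.005]
force: [-0.6, 0.3, -2.0]
finger_gap: 0.011
25 0 [473.7 178.1 105.9]
offset [-0.1, 0.3, 1.8] turn [0.0013, 0.0008, -0.0005]
```

```bash
python3 -m jog '{"offset":[[0,0,1],[0,0,2],[0,0,2]],"turn":[[0,0,0],[0,0,0],[0,0,0]],"hand":[1,1,1]}'
python3 -c "
from h import *
lidgo(25,0)"
```

```text
t: 9.4
tcp_pos: [0.5447, 0.1818, 0.2714]
orientation: [0.981, 0.021, -0.191, 0.005]
force: [0.5, -0.9, -1.7]
finger_gap: 0.0114
25 0 [473.7 178.1 105.9]
offset [-0.1, 0.4, 0.1] turn [0.0011, 0.0003, -0.0005]
```

Nearly in contact. Releasing, then backing off along the normal.

```bash
python3 -m jog '{"offset":[[0,0,1],[0,0,1],[0,0,1],[0,0,1],[0,0,1],[0,0,1],[0,0,-20],[0,0,-60],[0,0,-110],[0,0,-110],[0,0,-110]],"turn":[[0,0,0],[0,0,0],[0,0,0],[0,0,0],[0,0,0],[0,0,0],[0,0,0],[0,0,0],[0,0,0],[0,0,0],[0,0,0]],"hand":[0.8,0.7,0.6,0.6,0.6,0.6,0.6,0.6,0.6,0.6,0.6]}'
python3 -c "
from h import *
W=snap('wrist','w6');S=snap('scene')
cv2.imwrite('pics/v6.png',np.hstack([cv2.resize(W['frame'],(400,300)),cv2.resize(S['frame'][130:250,310:470],(400,300))]))"
```

```text
t: 10.78
tcp_pos: [0.5857, 0.1837, 0.3726]
orientation: [0.981, 0.021, -0.191, 0.005]
force: [-0.8, 0.0, -0.5]
finger_gap: 0.0345
```

View pics/v6.png

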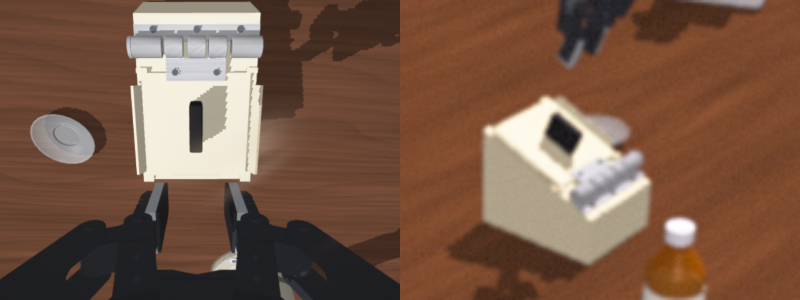

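The lid is home, with five knuckles in line at row 47, columns 128–262. Fitting the knuckle axis as a cylinder from both views.

```bash
cat > axis.py <<'E'
from h import *
from scipy.optimize import least_squares
def axis(fn,yaw=2.5):
    c=load(fn); P=(cloud(c)*1000).reshape(-1,3)
    q=(P-C)@Rn.from_euler('z',np.deg2rad(yaw)).as_matrix()
    f=c['frame'].reshape(-1,3).astype(int)
    m=(abs(q[:,1])<57)&(abs(q[:,0]-69)<20)&(q[:,2]>77)&(abs(f[:,2]-f[:,0])<25)
    q=q[m]
    def res(p): return np.hypot(q[:,0]-p[0]-p[3]*q[:,1],q[:,2]-p[1]-p[4]*q[:,1])-p[2]
    for r in (None,9.5):
        fun=res if r is None else (lambda p: res([p[0],p[1],9.5,p[3],p[4]]))
        s=least_squares(fun,[69,79,9.5,0,0],loss='soft_l1',f_scale=.5); print(fn,len(q),s.x.round(4),'med',np.median(abs(s.fun)).round(2))
    p=s.x; y=-58; print('mouth world',(C+Rn.from_euler('z',np.deg2rad(yaw)).apply([p[0]+p[3]*y,y,p[1]+p[4]*y])).round(1))
if __name__=='__main__':
    axis('w2'); axis('w6')
    for fn in ('w2','w6'):
        c=load(fn); P=(cloud(c)*1000); q=(P-C)@Rn.from_euler('z',np.deg2rad(2.5)).as_matrix()
        if fn=='w6':
            m=(abs(q[...,1])>12)&(abs(q[...,1])<45)&(q[...,0]>-40)&(q[...,0]<20); a=q[m]; 
            co=np.linalg.lstsq(np.c_[a[:,:2],np.ones(len(a))],a[:,2],rcond=None)[0]; print('lid plane',co)
            m=(q[...,2]>115)&(abs(q[...,1])<20)&(abs(q[...,0])<50)&(c['frame'].max(2)<90); a=q[m]; print('rib',a.min(0),a.max(0),a.mean(0))
E
python3 axis.py
```

```text
w2 2838 [ 6.9537e+01  7.8626e+01  9.0346e+00 -2.0000e-03  1.0000e-04] med 0.49
w2 2838 [ 6.95026e+01  7.80534e+01  4.67500e+00 -1.80000e-03  1.00000e-04] med 0.52
mouth world [570.8 124.3  78. ]
w6 51535 [ 2.263229e+02  1.888510e+02  1.866505e+02 -1.100000e-03 -3.700000e-03] med 2.46
w6 51535 [ 5.900930e+01  1.681552e+02  1.088641e+02  5.560000e-02 -1.066800e+00] med 97.09
mouth world [557.  123.7 230. ]
lid plane [-2.43225352e-01  3.81784176e-04  1.03599697e+02]
rib [ -5.3443576  -19.96513487 116.12408376] [ 49.99600315  19.95509304 254.3212348 ] [ 28.56575462   0.43054882 203.64752223]
```

```bash
sed -i 's/(q\[:,2\]>77)/(q[:,2]>77)\&(q[:,2]<93)/; s/(q\[...,2\]>115)/(q[...,2]>115)\&(q[...,2]<145)/' axis.py; python3 axis.py; python3 -c "
from h import *
go([488.5,-429,190],yawR(105.9)); print(bot.state()['joints'].round(2))"
```

```text
w2 2451 [ 6.95131e+01  7.79229e+01  9.39420e+00 -2.00000e-03  7.00000e-04] med 0.39
w2 2451 [ 6.95062e+01  7.77943e+01  3.41436e+01 -1.90000e-03  7.00000e-04] med 0.41
mouth world [570.8 124.3  77.8]
w6 8637 [ 6.73668e+01  7.25497e+01  1.46112e+01 -1.40000e-03  1.40000e-03] med 0.91
w6 8637 [ 6.862700e+01  7.808340e+01  2.201491e+02 -3.200000e-03  1.400000e-03] med 0.8
mouth world [570.  124.3  78. ]
lid plane [-2.43225352e-01  3.81784176e-04  1.03599697e+02]
rib [ -5.3443576   -4.89025545 116.12408376] [ 34.34543871   6.19927945 137.74420711] [ 15.71130927   0.57214209 128.30238561]
offset [-104.0, 607.7, 72.7] turn [-0.347, 0.2773, -1.7794]
[ 0.02  0.59 -0.56  1.24  0.13  1.74 -2.04]
```

```bash
python3 -m jog '{"offset":[[-7,43,5],[-15,87,10],[-22,130,15],[-30,174,20],[-37,217,25],[-44,260,31],[-52,304,36],[-59,347,41],[-67,391,47],[-74,434,52],[-81,477,57],[-89,521,62],[-96,564,67],[-104,607.7,72.7],[-104,607.7,72.7],[-104,607.7,72.7],[-104,607.7,72.7],[-104,607.7,72.7],[-104,607.7,72.7]],"turn":[[-0.025,0.02,-0.127],[-0.05,0.04,-0.254],[-0.075,0.06,-0.381],[-0.1,0.08,-0.508],[-0.124,0.099,-0.635],[-0.149,0.119,-0.763],[-0.174,0.139,-0.89],[-0.198,0.158,-1.017],[-0.223,0.178,-1.144],[-0.248,0.198,-1.271],[-0.273,0.218,-1.398],[-0.297,0.238,-1.525],[-0.322,0.258,-1.652],[-0.347,0.277,-1.779],[-0.347,0.277,-1.779],[-0.347,0.277,-1.779],[-0.347,0.277,-1.779],[-0.347,0.277,-1.779],[-0.347,0.277,-1.779]],"hand":[0.4,0.4,0.4,0.4,0.4,0.4,0.4,0.4,0.4,0.4,0.4,0.4,0.4,0.4,0.4,0.4,0.4,0.4,0.4]}'
python3 - <<'E'
from h import *
c=snap('wrist','w7'); f=c['frame'].astype(int); P=cloud(c)*1000
m=(P[...,2]>40)&(P[...,2]<62)&(abs(f[...,2]-f[...,0])<25)&(f.min(2)>70)&(np.hypot(P[...,0]-478,P[...,1]+391)<75)
q=P[m]; print(len(q), q.mean(0))
l=cv2.fitLine(q[:,:2].astype(np.float32),cv2.DIST_HUBER,0,.01,.01).ravel(); d=l[:2]*np.sign(l[1]); print('dir deg',np.degrees(np.arctan2(d[1],d[0])),'pt',l[2:])
t=(q[:,:2]-l[2:])@d; tip=l[2:]+d*np.percentile(t,99.8); kf=l[2:]+d*np.percentile(t,.2); print('shank ends',kf,tip,'len',t.max()-t.min(),'z',np.percentile(q[:,2],[50,95]))
E
```

```text
t: 13.25
tcp_pos: [0.4892, -0.4282, 0.3459]
orientation: [0.602, 0.798, 0.001, 0.001]
force: [0.4, -0.1, -0.2]
finger_gap: 0.0512
2144 [ 475.34941492 -388.41617996   52.96516261]
dir deg 106.758026 pt [ 475.21664 -387.87506]
shank ends [ 491.90441339 -443.29432014] [ 459.99428983 -337.32237176] len 111.38550731276274 z [53.12834861 54.49044264]
```

View pics/w7.png

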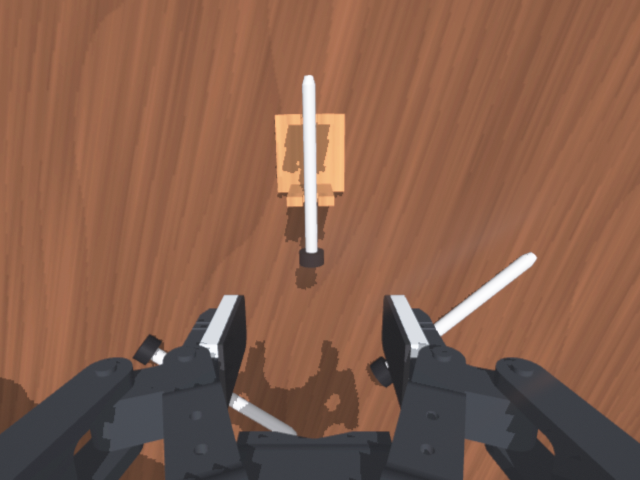

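The pin is in the rest, tip at (309,80) and knob at (311,257), with a 111 mm shank and direction 106.7°. Look-alikes lie at (470,310) and (230,400), well below the fingers.

```bash
python3 -c "
from h import *
go([487.3,-428.0,50],yawR(106.6))"
```

```text
offset [0.9, -1.9, 140.8] turn [0.0022, 0.0002, -0.0123]
```

```bash
python3 -m jog '{"offset":[[1,-2,40],[1,-2,80],[1,-2,115],[1,-2,135],[1,-2,140.8],[1,-2,140.8],[1,-2,140.8],[1,-2,140.8]],"turn":[[0,0,-0.012],[0,0,-0.012],[0,0,-0.012],[0.002,0,-0.012],[0.002,0,-0.012],[0.002,0,-0.012],[0.002,0,-0.012],[0.002,0,-0.012]],"hand":[0.4,0.4,0.4,0.4,0.5,0.6,0.6,0.6]}' 60
python3 -c "
from h import *
go([487.3,-428.0,50],yawR(106.6))"
```

```text
t: 14.3
tcp_pos: [0.4872, -0.4286, 0.206]
orientation: [0.598, 0.801, -0.0, 0.001]
force: [1.1, -0.4, -0.4]
finger_gap: 0.0342
offset [0.6, 0.2, 1.0] turn [0.0011, 0.0016, -0.0011]
```

Position within 1 mm. Closing and lifting.

```bash
python3 -m jog '{"offset":[[0.5,0,0.7],[0.5,0,0.7],[0.5,0,0.7],[0.5,0,0.7],[0.5,0,0.7],[0.5,0,0.7],[0.5,0,-20],[0.5,0,-60],[0.5,0,-110],[0.5,0,-110],[0.5,0,-110]],"turn":[[0,0,0],[0,0,0],[0,0,0],[0,0,0],[0,0,0],[0,0,0],[0,0,0],[0,0,0],[0,0,0],[0,0,0],[0,0,0]],"hand":[0.8,1,1,1,1,1,1,1,1,1,1]}' 60
cat > pinm.py <<'E'
from h import *
import sys
def pinm(fn):
    c=snap('wrist',fn); f=c['frame'].astype(int); P=cloud(c)*1000; s=bot.state(); R0=Rn.from_quat(s['orientation'])
    T=R0.inv().apply((P-s['tcp_pos']*1000).reshape(-1,3)).reshape(P.shape)
    m=(abs(T[...,1])<9)&(T[...,0]>13)&(T[...,0]<110)&(abs(T[...,2]-155)<14)&(abs(f[...,2]-f[...,0])<30)&(f.min(2)>60)
    q=T[m]
    py=np.polyfit(q[:,0],q[:,1],1); 
    # top ridge: points near axis
    r=q[abs(q[:,1]-np.polyval(py,q[:,0]))<1.5]; pz=np.polyfit(r[:,0],r[:,2]+4,1)
    tip=np.percentile(q[:,0],99.7)
    print('n',len(q),'y=',py.round(4),'z=',pz.round(4),'tip x',tip.round(1),'tip y,z',np.polyval(py,tip).round(2),np.polyval(pz,tip).round(2))
    return R0,s,py,pz,tip
if __name__=='__main__': pinm(sys.argv[1]); print(bot.state()['finger_gap'],bot.state()['force'])
E
python3 pinm.py w8
```

```text
t: 15.68
tcp_pos: [0.4866, -0.4279, 0.3156]
orientation: [0.598, 0.801, -0.0, 0.0]
force: [0.2, 0.8, -1.5]
finger_gap: 0.0057
n 7202 y= [0.005  0.0354] z= [6.100000e-03 1.536061e+02] tip x 94.0 tip y,z 0.5 154.18
0.00578730429933712 [-0.30979474  0.91089919 -0.00459293]
```

```bash
cat >> h.py <<'E'
def pingo(before,up=0,mouth=(570.5,124.3,78),tip=(94,.5,154.2),yaw=92.5,dyaw=0.3,s=None,shift=0):
    e=Rn.from_euler('z',np.deg2rad(YAW)).apply([0,1,0]); ex=Rn.from_euler('z',np.deg2rad(YAW)).apply([1,0,0])
    p=np.array(mouth)-before*e+ex*shift+[0,0,up]
    R=yawR(yaw+dyaw); g=p-R.apply([tip[0],tip[1],tip[2]-155]); go(g,R,s)
E
python3 -c "
from h import *
pingo(20,80);pingo(20,0)"
```

```text
offset [394.8, 210.2, 2.4] turn [-0.0007, -0.0006, 0.2398]
offset [394.7, 210.2, 82.4] turn [-0.0007, -0.0006, 0.2398]
```

```bash
python3 -m jog '{"offset":[[44,23,0],[88,47,0],[132,70,0],[176,93,0],[220,117,0],[264,140,0],[308,163,0],[351,187,0],[394.8,210.2,2.4],[394.8,210.2,2.4],[394.8,210.2,2.4],[394.8,210.2,2.4],[394.8,210.2,2.4]],"turn":[[0,0,0.03],[0,0,0.06],[0,0,0.09],[0,0,0.12],[0,0,0.15],[0,0,0.18],[0,0,0.21],[0,0,0.24],[0,0,0.24],[0,0,0.24],[0,0,0.24],[0,0,0.24],[0,0,0.24]],"hand":[1,1,1,1,1,1,1,1,1,1,1,1,1]}'
python3 pinm.py w9; python3 -c "
from h import *
pingo(20,0)"
```

```text
t: 17.35
tcp_pos: [0.5758, 0.0089, 0.3123]
orientation: [0.691, 0.723, -0.0, 0.0]
force: [0.3, -0.7, -0.3]
finger_gap: 0.0057
n 7228 y= [ 0.0058 -0.3906] z= [4.700000e-03 1.547766e+02] tip x 93.9 tip y,z 0.15 155.22
0.005469394794810063 [-0.47867544  0.55115579 -0.19445079]
offset [1.2, -0.3, 80.2] turn [-0.0, 0.0002, -0.002]
```

```bash
python3 -m jog '{"offset":[[1,0,30],[1,0,60],[1,0,75],[1,0,80],[1,0,80],[1,0,80],[1,0,80]],"turn":[[0,0,0],[0,0,0],[0,0,0],[0,0,0],[0,0,0],[0,0,0],[0,0,0]],"hand":[1,1,1,1,1,1,1]}'
cat > rel.py <<'E'
from pinm import *
from scipy.optimize import least_squares
def rel(fn):
    R0,s,py,pz,tip=pinm(fn)
    c=load(fn); f=c['frame'].astype(int); P=cloud(c)*1000
    T=R0.inv().apply((P-s['tcp_pos']*1000).reshape(-1,3)).reshape(P.shape)
    # first case knuckle: tool x beyond tip+gap, y within 14, above axis
    m=(T[...,0]>tip+6)&(T[...,0]<tip+45)&(abs(T[...,1])<14)&(T[...,2]<160)&(T[...,2]>138)&(abs(f[...,2]-f[...,0])<30)
    q=T[m]; x0=np.percentile(q[:,0],1); q=q[q[:,0]<x0+27]
    fun=lambda p: np.hypot(q[:,1]-p[0],q[:,2]-p[1])-9.5
    r=least_squares(fun,[0,155],loss='soft_l1',f_scale=.5); 
    xm=x0; print('knuckle n',len(q),'face x',round(x0,1),'axis y,z',r.x.round(2),'med',np.median(abs(r.fun)).round(2))
    print('extent y at z>..',np.percentile(q[:,1],[1,99]).round(1),'top z',np.percentile(q[:,2],3).round(1))
    print('needed shift y %.2f z %.2f, gap %.1f'%(r.x[0]-np.polyval(py,tip),r.x[1]-np.polyval(pz,tip),x0-tip))
rel(sys.argv[1])
E
python3 rel.py w10
```

```text
t: 18.27
tcp_pos: [0.5761, 0.0115, 0.2333]
orientation: [0.69, 0.724, 0.001, 0.001]
force: [1.0, 0.0, -1.1]
finger_gap: 0.0056
n 7237 y= [ 0.005  -0.2187] z= [5.70000e-03 1.54454e+02] tip x 94.3 tip y,z 0.25 154.99Traceback (most recent call last):
  File "rel.py", line 15, in <module>
    rel(sys.argv[1])
    ~~~^^^^^^^^^^^^^
  File "rel.py", line 9, in rel
    q=T[m]; x0=np.percentile(q[:,0],1); q=q[q[:,0]<x0+27]
               ~~~~~~~~~~~~~^^^^^^^^^^
    return _quantile_unchecked(
        a, q, axis, out, overwrite_input, method, keepdims, weights)
    return _ureduce(a,
                    func=_quantile_ureduce_func,
    ...<5 lines>...
                    overwrite_input=overwrite_input,
                    method=method)
    r = func(a, **kwargs)
    result = _quantile(arr,
                       quantiles=q,
    ...<2 lines>...
                       out=out,
                       weights=wgt)
    slices_having_nans = np.isnan(arr[-1, ...])
                                  ~~~^^^^^^^^^
IndexError: index -1 is out of bounds for axis 0 with size 0
```

View pics/w10.png

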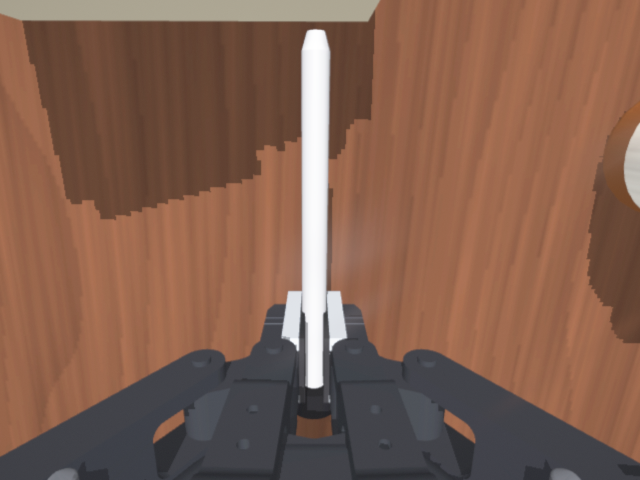

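The pin is gripped straight, tip at (316,33). The mouth is just out of view above. Advancing to bring it in.

```bash
python3 -m jog '{"offset":[[5,0,0],[9,0,0],[13,0,0],[13,0,0],[13,0,0]],"turn":[[0,0,0],[0,0,0],[0,0,0],[0,0,0],[0,0,0]],"hand":[1,1,1,1,1]}'
python3 - <<'E'
from pinm import *
pinm('w11'); c=load('w11'); s=bot.state(); R0=Rn.from_quat(s['orientation']); P=cloud(c)*1000
T=R0.inv().apply((P-s['tcp_pos']*1000).reshape(-1,3)).reshape(P.shape)
for v in range(0,26,4):
    print(v,'|',' '.join('%d:%.0f,%.0f,%.1f'%(u,*T[v,u]) for u in range(270,370,6)))
pingo(7)
W=cv2.resize(c['frame'][:120,240:400],(800,600)); cv2.imwrite('pics/v11.png',W)
E
```

```text
t: 18.95
tcp_pos: [0.5752, 0.0243, 0.2325]
orientation: [0.69, 0.724, 0.0, 0.0]
force: [1.0, -0.7, 0.7]
finger_gap: 0.0059
n 8604 y= [ 0.0053 -0.3926] z= [3.780000e-02 1.531618e+02] tip x 102.2 tip y,z 0.15 157.03
0 | 270:104,-13,160.4 276:104,-11,160.3 282:102,-9,154.2 288:101,-7,149.1 294:100,-5,146.2 300:101,-4,147.6 306:100,-2,147.3 312:100,-1,145.3 318:100,1,147.4 324:100,2,145.9 330:100,4,146.7 336:100,5,147.0 342:101,7,148.5 348:101,9,149.4 354:106,12,168.6 360:106,14,168.7 366:106,16,170.6
4 | 270:103,-13,160.0 276:103,-11,160.2 282:101,-9,153.9 288:100,-7,150.3 294:100,-5,149.7 300:100,-4,149.9 306:102,-2,158.3 312:102,-1,159.9 318:103,1,160.0 324:102,3,159.0 330:100,4,150.1 336:100,5,149.7 342:100,7,148.7 348:100,9,150.0 354:105,12,168.8 360:105,14,168.5 366:105,15,170.0
8 | 270:102,-13,160.1 276:102,-11,160.8 282:102,-9,160.7 288:100,-7,152.5 294:100,-6,152.8 300:101,-4,156.2 306:101,-2,158.4 312:101,-1,158.4 318:102,1,160.4 324:101,3,158.7 330:101,4,158.0 336:100,6,153.8 342:100,7,153.2 348:100,9,153.6 354:103,12,167.5 360:104,14,169.1 366:104,16,170.2
12 | 270:101,-13,16
[... 499 characters left out ...]
101,10,168.2 354:101,12,168.7 360:101,14,168.2 366:102,16,170.9
20 | 270:100,-14,169.0 276:100,-12,166.8 282:100,-10,169.1 288:100,-8,166.9 294:100,-6,167.7 300:100,-4,168.2 306:100,-3,167.8 312:100,-1,168.1 318:100,1,168.6 324:100,3,168.3 330:100,5,168.0 336:100,6,168.4 342:100,8,168.3 348:100,10,168.0 354:100,12,167.5 360:101,14,170.4 366:101,16,170.4
24 | 270:100,-14,173.6 276:100,-12,173.4 282:100,-10,174.8 288:100,-8,174.0 294:100,-6,172.8 300:100,-5,174.5 306:100,-3,173.5 312:100,-1,172.3 318:100,1,173.5 324:100,3,174.2 330:100,5,173.0 336:100,7,174.2 342:100,8,172.6 348:100,10,173.7 354:100,12,173.5 360:100,14,172.9 366:100,16,173.0
offset [-0.8, -0.3, 0.2] turn [0.0002, 0.0, -0.0003]
```

View pics/v11.png

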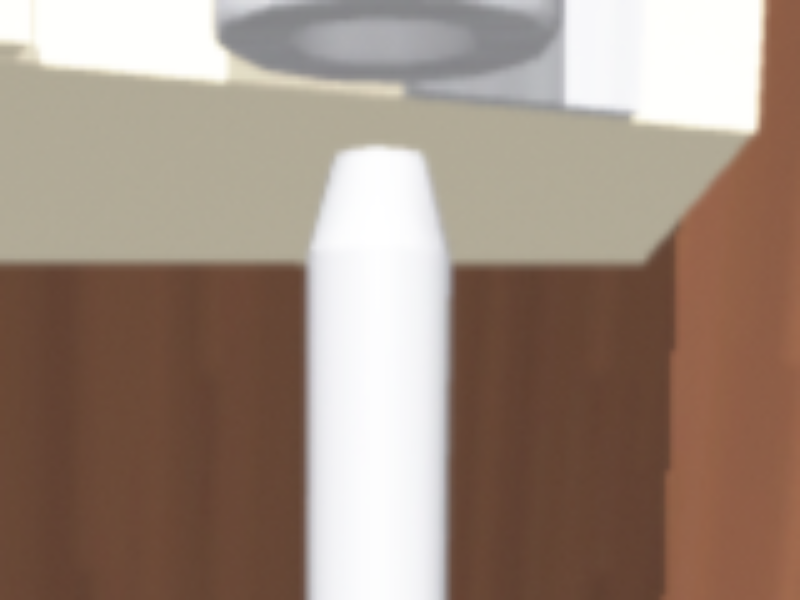

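The mouth is in view: knuckle at crop columns 218–557 (centre 388) against the pin tip at 380, so the pin needs about +0.4 mm in tool y. In depth, the bore centre is z≈155 and the pin 155; the gap is 6 mm. Entering gently.

```bash
python3 -m jog '{"offset":[[0,0.4,0],[3,0.4,0],[5,0.4,0],[7,0.4,0],[9,0.4,0],[11,0.4,0],[11,0.4,0]],"turn":[[0,0,0],[0,0,0],[0,0,0],[0,0,0],[0,0,0],[0,0,0],[0,0,0]],"hand":[1,1,1,1,1,1,1]}'
python3 -c "
from h import *
s=bot.state();print(s['force'],s['wrist_torque'])"
```

```text
t: 19.88
tcp_pos: [0.575, 0.0357, 0.2325]
orientation: [0.69, 0.724, 0.0, 0.0]
force: [-0.7, 0.1, -0.6]
finger_gap: 0.0053
[-0.71406937  0.05930754 -0.57219299] [-0.02623903 -0.00460394  0.00734188]
```

```bash
python3 -m jog '{"offset":[[3,0,0],[6,0,0],[9,0,0],[12,0,0],[15,0,0],[18,0,0],[20,0,0],[20,0,0]],"turn":[[0,0,0],[0,0,0],[0,0,0],[0,0,0],[0,0,0],[0,0,0],[0,0,0],[0,0,0]],"hand":[1,1,1,1,1,1,1,1]}'
python3 pinm.py w12
```

```text
t: 20.88
tcp_pos: [0.574, 0.0556, 0.2325]
orientation: [0.69, 0.724, 0.0, 0.0]
force: [0.5, 0.3, -0.4]
finger_gap: 0.0058
n 12957 y= [ 0.0039 -0.3228] z= [-3.410000e-02  1.553481e+02] tip x 102.2 tip y,z 0.07 151.86
0.0054061645382563655 [ 0.22195902 -0.55461262 -0.72213862]
```

```bash
python3 -m jog '{"offset":[[3,0,0],[6,0,0],[9,0,0],[12,0,0],[15,0,0],[18,0,0],[21,0,0],[24,0,0],[26,0,0],[26,0,0]],"turn":[[0,0,0],[0,0,0],[0,0,0],[0,0,0],[0,0,0],[0,0,0],[0,0,0],[0,0,0],[0,0,0],[0,0,0]],"hand":[1,1,1,1,1,1,1,1,1,1]}'
```

```text
t: 22.18
tcp_pos: [0.5728, 0.0816, 0.2325]
orientation: [0.69, 0.724, 0.0, 0.0]
force: [0.9, -0.5, -0.7]
finger_gap: 0.0058
```

```bash
python3 -c "
from h import *
for i in range(3):
  c=snap('top'); s=bot.state();print(s['force'],s['wrist_torque'],s['tcp_pos'])
c=snap('wrist','w13');P=cloud(c)*1000;R0=Rn.from_quat(s['orientation']);T=R0.inv().apply((P-s['tcp_pos']*1000).reshape(-1,3)).reshape(P.shape)
print([(v,T[v,306].round(1).tolist()) for v in range(100,300,12)])"
```

```text
[ 0.10123699 -0.41582101  0.70703717] [-0.04107704  0.1182449   0.01525548] [0.57278243 0.08133491 0.2325155 ]
[ 0.64773339  0.26696487 -0.31560845] [-0.07347094 -0.01675353  0.00075248] [0.57280811 0.08124576 0.23248498]
[ 0.19098852 -0.87436699  0.01984698] [-0.06726432 -0.07214159 -0.04505616] [0.57283259 0.08117176 0.23250346]
[(100, [76.3, -2.3, 145.4]), (112, [73.4, -2.5, 152.7]), (124, [70.1, -2.5, 151.7]), (136, [67.1, -2.4, 145.4]), (148, [64.0, -2.4, 144.7]), (160, [60.6, -2.4, 145.8]), (172, [57.4, -2.4, 145.4]), (184, [54.1, -2.4, 145.4]), (196, [50.6, -2.5, 145.5]), (208, [47.4, -2.5, 144.6]), (220, [43.6, -2.5, 145.9]), (232, [38.3, -2.6, 151.8]), (244, [34.7, -2.6, 151.1]), (256, [30.7, -2.7, 151.4]), (268, [26.7, -2.7, 151.6]), (280, [22.6, -2.7, 151.6]), (292, [18.5, -2.7, 151.6])]
```

```bash
python3 -m jog '{"offset":[[3,0,0],[6,0,0],[9,0,0],[12,0,0],[15,0,0],[18,0,0],[21,0,0],[24,0,0],[26,0,0],[26,0,0]],"turn":[[0,0,0],[0,0,0],[0,0,0],[0,0,0],[0,0,0],[0,0,0],[0,0,0],[0,0,0],[0,0,0],[0,0,0]],"hand":[1,1,1,1,1,1,1,1,1,1]}'
python3 -c "
from h import *
s=bot.state();print(s['force'],s['wrist_torque'])"
```

```text
t: 23.62
tcp_pos: [0.5715, 0.1075, 0.2325]
orientation: [0.69, 0.724, 0.0, 0.0]
force: [-0.2, -0.3, -1.2]
finger_gap: 0.0059
[-0.2028212  -0.30866778 -1.20089296] [ 0.01107057 -0.07717145 -0.01618512]
```

Pin 77 mm in with no resistance. Releasing, backing behind the knob, closing, and pushing.

```bash
python3 -m jog '{"offset":[[0,0,0],[0,0,0],[0,0,0],[0,0,0],[-15,0,0],[-35,0,0],[-50,0,0],[-50,0,0],[-50,0,0],[-50,0,0],[-50,0,0]],"turn":[[0,0,0],[0,0,0],[0,0,0],[0,0,0],[0,0,0],[0,0,0],[0,0,0],[0,0,0],[0,0,0],[0,0,0],[0,0,0]],"hand":[0.8,0.6,0.6,0.6,0.6,0.6,0.6,0.8,1,1,1]}' 
python3 -c "
from h import *
c=snap('wrist','w14');s=bot.state();print(s['force'],s['finger_gap'])"
```

```text
t: 25.0
tcp_pos: [0.5739, 0.0581, 0.2325]
orientation: [0.689, 0.725, 0.0, -0.0]
force: [-0.0, 0.1, 0.1]
finger_gap: -0.0001
[0.85991648 0.25260019 0.72048631] 0.00028864301617600026
```

View pics/w14.png

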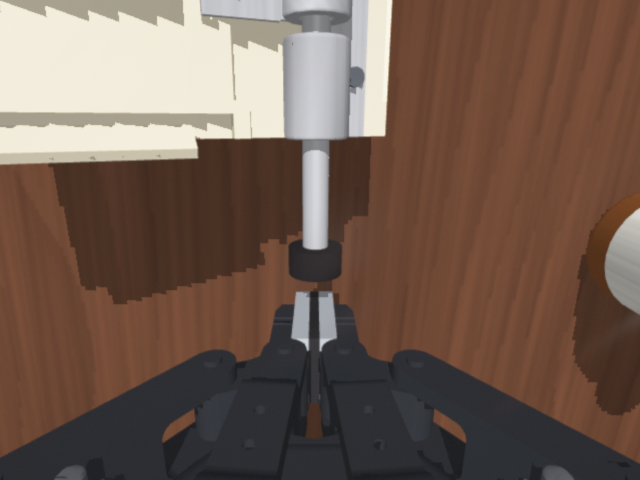

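The pin is in line through the knuckles, knob at (315,260), and the shut fingers are centred behind it at (315,300). Pushing needs about 47 mm. I'll stop at 41 first.

```bash
python3 -m jog '{"offset":[[5,0,0],[10,0,0],[13,0,0],[16,0,0],[19,0,0],[22,0,0],[25,0,0],[28,0,0],[31,0,0],[34,0,0],[37,0,0],[40,0,0],[41,0,0],[41,0,0]],"turn":[[0,0,0],[0,0,0],[0,0,0],[0,0,0],[0,0,0],[0,0,0],[0,0,0],[0,0,0],[0,0,0],[0,0,0],[0,0,0],[0,0,0],[0,0,0],[0,0,0]],"hand":[1,1,1,1,1,1,1,1,1,1,1,1,1,1]}'
python3 - <<'E'
from h import *
c=snap('wrist','w15');s=bot.state();print(s['force']);f=c['frame']
for u in (308,315,322): print(u,[(v,f[v,u].tolist()) for v in range(190,296,6)])
E
```

```text
t: 26.8
tcp_pos: [0.572, 0.0984, 0.2325]
orientation: [0.69, 0.724, 0.0, 0.0]
force: [-0.0, 0.4, -0.0]
finger_gap: 0.0002
[ 0.34465743 -0.63196687 -0.63378794]
308 [(190, [199, 195, 194]), (196, [197, 193, 191]), (202, [198, 193, 193]), (208, [198, 193, 193]), (214, [198, 194, 194]), (220, [199, 194, 194]), (226, [198, 193, 193]), (232, [198, 195, 193]), (238, [197, 194, 193]), (244, [196, 194, 194]), (250, [198, 193, 193]), (256, [197, 193, 192]), (262, [197, 192, 193]), (268, [197, 193, 193]), (274, [197, 193, 193]), (280, [160, 158, 157]), (286, [132, 129, 129]), (292, [40, 39, 40])]
315 [(190, [195, 191, 190]), (196, [198, 194, 193]), (202, [199, 196, 194]), (208, [199, 195, 195]), (214, [198, 195, 194]), (220, [198, 195, 194]), (226, [200, 195, 194]), (232, [200, 195, 194]), (238, [199, 194, 194]), (244, [198, 194, 194]), (250, [198, 193, 194]), (256, [197, 194, 193]), (262, [196, 193, 193]), (268, [195, 192, 192]), (274, [196, 192, 191]), (280, [186, 182, 182]), (286, [202, 198, 198]), (292, [40, 39, 39])]
322 [(190, [196, 192, 191]), (196, [196, 192, 192]), (202, [197, 192, 192]), (208, [197, 193, 193]), (214, [197, 193, 192]), (220, [196, 192, 192]), (226, [196, 191, 191]), (232, [195, 191, 191]), (238, [193, 190, 189]), (244, [193, 189, 189]), (250, [192, 188, 188]), (256, [191, 187, 187]), (262, [190, 186, 186]), (268, [189, 186, 185]), (274, [189, 185, 185]), (280, [131, 128, 129]), (286, [138, 136, 135]), (292, [39, 38, 38])]
```

```bash
python3 -m jog '{"offset":[[1,0,0],[2,0,0],[3,0,0],[3,0,0]],"turn":[[0,0,0],[0,0,0],[0,0,0],[0,0,0]],"hand":[1,1,1,1]}'
python3 -m jog '{"offset":[[0.5,0,0],[1,0,0],[1,0,0]],"turn":[[0,0,0],[0,0,0],[0,0,0]],"hand":[1,1,1]}'
```

```text
t: 27.35
tcp_pos: [0.5718, 0.1015, 0.2325]
orientation: [0.69, 0.724, 0.0, 0.0]
force: [0.5, 0.5, 0.0]
finger_gap: -0.0001
t: 27.72
tcp_pos: [0.5718, 0.1024, 0.2325]
orientation: [0.69, 0.724, 0.0, 0.0]
force: [-0.8, 0.2, 0.2]
finger_gap: -0.0003
```

```bash
python3 -m jog '{"offset":[[0.5,0,0],[1,0,0],[1,0,0]],"turn":[[0,0,0],[0,0,0],[0,0,0]],"hand":[1,1,1]}'
python3 - <<'E'
from h import *
c=snap('wrist','w16');s=bot.state();print(s['force']);f=c['frame']
for u in (305,315,325): print(u,[(v,int(f[v,u].max())) for v in range(270,300,2)])
E
```

```text
t: 28.1
tcp_pos: [0.5717, 0.1034, 0.2325]
orientation: [0.69, 0.724, 0.0, 0.0]
force: [-0.3, 0.8, -0.3]
finger_gap: -0.0001
[ 0.22959952 -0.6111357  -0.48923232]
305 [(270, 190), (272, 189), (274, 189), (276, 188), (278, 188), (280, 189), (282, 189), (284, 189), (286, 190), (288, 190), (290, 188), (292, 117), (294, 46), (296, 44), (298, 43)]
315 [(270, 192), (272, 192), (274, 192), (276, 192), (278, 192), (280, 191), (282, 192), (284, 192), (286, 192), (288, 192), (290, 193), (292, 170), (294, 53), (296, 42), (298, 42)]
325 [(270, 182), (272, 181), (274, 182), (276, 182), (278, 182), (280, 182), (282, 182), (284, 181), (286, 182), (288, 181), (290, 181), (292, 120), (294, 42), (296, 39), (298, 41)]
```

```bash
python3 -m jog '{"offset":[[0.5,0,0],[1,0,0],[1,0,0]],"turn":[[0,0,0],[0,0,0],[0,0,0]],"hand":[1,1,1]}'
python3 -c "
from h import *
print(bot.state()['force'],bot.state()['tcp_pos'])"
```

```text
t: 28.52
tcp_pos: [0.5717, 0.1042, 0.2325]
orientation: [0.69, 0.724, 0.0, 0.0]
force: [-0.3, -0.5, -0.1]
finger_gap: 0.0
[-0.3068369  -0.50497231 -0.14756231] [0.57168535 0.10421932 0.23249116]
```

```bash
python3 -m jog '{"offset":[[0.5,0,0],[1,0,0],[1,0,0]],"turn":[[0,0,0],[0,0,0],[0,0,0]],"hand":[1,1,1]}'
python3 - <<'E'
from h import *
c=snap('wrist','w17');s=bot.state();print(s['force'],s['tcp_pos']);f=c['frame']
for u in (305,315,325): print(u,[(v,int(f[v,u].max())) for v in range(280,300,1)])
R0=Rn.from_quat(s['orientation']);T=R0.inv().apply((cloud(c)*1000-s['tcp_pos']*1000).reshape(-1,3)).reshape(480,640,3)
print([(v,T[v,315].round(1).tolist()) for v in range(284,310,2)])
E
```

```text
t: 28.9
tcp_pos: [0.5717, 0.1045, 0.2325]
orientation: [0.69, 0.724, -0.0, 0.0]
force: [-0.8, -5.5, 1.1]
finger_gap: -0.0001
[-1.29812906 -5.22362733  1.92882671] [0.57172276 0.10449109 0.23248372]
305 [(280, 187), (281, 188), (282, 188), (283, 188), (284, 188), (285, 188), (286, 188), (287, 189), (288, 189), (289, 189), (290, 190), (291, 190), (292, 190), (293, 186), (294, 166), (295, 106), (296, 53), (297, 44), (298, 42), (299, 41)]
315 [(280, 190), (281, 191), (282, 191), (283, 191), (284, 191), (285, 190), (286, 190), (287, 190), (288, 191), (289, 191), (290, 192), (291, 192), (292, 192), (293, 191), (294, 181), (295, 140), (296, 80), (297, 46), (298, 42), (299, 41)]
325 [(280, 181), (281, 182), (282, 181), (283, 181), (284, 181), (285, 180), (286, 180), (287, 180), (288, 180), (289, 180), (290, 181), (291, 180), (292, 180), (293, 178), (294, 164), (295, 106), (296, 51), (297, 40), (298, 39), (299, 39)]
[(284, [24.2, 0.1, 144.4]), (286, [22.9, 0.1, 146.1]), (288, [22.7, 0.1, 144.9]), (290, [22.1, 0.1, 144.9]), (292, [21.7, 0.1, 144.2]), (294, [20.2, 0.1, 146.2]), (296, [19.0, 0.1, 147.4]), (298, [18.1, 0.1, 147.9]), (300, [17.7, 0.1, 147.3]), (302, [17.2, 0.1, 146.8]), (304, [16.2, 0.2, 147.6]), (306, [15.5, 0.2, 147.5]), (308, [15.0, 0.2, 147.3])]
```

The force has risen to 5.5 N and the knob meets the knuckle. Backing away and checking.

```bash
python3 -m jog '{"offset":[[-10,0,0],[-30,0,0],[-60,0,0],[-65,0,-40],[-65,0,-90],[-65,0,-130],[-65,0,-130],[-65,0,-130]],"turn":[[0,0,0],[0,0,0],[0,0,0],[0,0,0],[0,0,0],[0,0,0],[0,0,0],[0,0,0]],"hand":[1,1,1,1,1,1,1,1]}'
python3 - <<'E'
from h import *
c=snap('wrist','w18');S=snap('scene');print(bot.state()['force'])
cv2.imwrite('pics/v18.png',np.hstack([cv2.resize(c['frame'],(400,300)),cv2.resize(S['frame'][130:310,310:470+80],(400,300))]))
P=cloud(c)*1000; q=(P-C)@Rn.from_euler('z',np.deg2rad(2.5)).as_matrix(); f=c['frame']
m=(f.max(2)<70)&(abs(q[...,0]-69)<14)&(q[...,1]<-50)&(q[...,1]>-90)&(q[...,2]>70)&(q[...,2]<95); a=q[m]
print('knob y range',np.percentile(a[:,1],[1,99]),'x mid',np.percentile(a[:,0],[2,98]).mean())
m=(f.max(2)<90)&(abs(q[...,1])<20)&(abs(q[...,0]-15)<35)&(q[...,2]>118)&(q[...,2]<145); a=q[m]; print('rib x',np.percentile(a[:,0],[1,99]),'y',np.percentile(a[:,1],[1,99]))
E
```

```text
t: 29.95
tcp_pos: [0.5746, 0.0393, 0.362]
orientation: [0.69, 0.724, -0.0, -0.0]
force: [-0.3, -0.4, -0.5]
finger_gap: 0.0002
[-0.56062918 -0.78552704 -0.64356579]
knob y range [-66.95074771 -58.30237022] x mid 69.41446729071609Traceback (most recent call last):
  File "<stdin>", line 7, in <module>
    return _quantile_unchecked(
        a, q, axis, out, overwrite_input, method, keepdims, weights)
    return _ureduce(a,
                    func=_quantile_ureduce_func,
    ...<5 lines>...
                    overwrite_input=overwrite_input,
                    method=method)
    r = func(a, **kwargs)
    result = _quantile(arr,
                       quantiles=q,
    ...<2 lines>...
                       out=out,
                       weights=wgt)
    slices_having_nans = np.isnan(arr[-1, ...])
                                  ~~~^^^^^^^^^
IndexError: index -1 is out of bounds for axis 0 with size 0
```

The picture limit is reached. The knob spans case y −67 to −58.3, so its face is at the knuckle (−58). One numeric check of the lid from the top camera, then I hand in.

Run:
```python
from h import *
c=snap('top','topE');P=cloud(c)*1000;q=(P-C)@Rn.from_euler('z',np.deg2rad(2.5)).as_matrix();f=c['frame']
m=(q[...,2]>112)&(q[...,2]<150)&(abs(q[...,1])<15)&(abs(q[...,0]-15)<30);a=q[m];print('rib',len(a),a.min(0),a.max(0),a.mean(0))
m=(abs(q[...,1])>12)&(abs(q[...,1])<42)&(q[...,0]>-35)&(q[...,0]<30)&(q[...,2]>60)&(q[...,2]<130);a=q[m]
co=np.linalg.lstsq(np.c_[a[:,:2],np.ones(len(a))],a[:,2],rcond=None)[0];print('lid pitch',np.arctan(-co[0]),'z at x=-1.8',co[2]-1.8*co[0],len(a))
d0=load('top0')
for n,(u,v) in dict(bottle=(252,182),beaker=(344,180),dish=(139,312)).items():
    A=d0['frame'][v-22:v+22,u-22:u+22].astype(int);B=f[v-22:v+22,u-22:u+22].astype(int);print(n,abs(A-B).mean())
```

```text
rib 128 [-14.59480189  -7.64483509 112.108047  ] [ 34.14470986   5.72158324 141.12064709] [  8.6091445   -2.21985408 126.29487989]
lid pitch 0.3784936467655712 z at x=-1.8 100.68502907919861 612
bottle 47.867252066115704
beaker 4.171831955922865
dish 3.965736914600551
```

Run:
```python
from h import *
c=snap('scene','sE');a=load('scene0')['frame'].astype(int);b=c['frame'].astype(int)
def cen(f): 
    m=(f[...,2]-f[...,0]>70)&(f[...,2]>110); w=np.zeros_like(m); w[215:275,400:440]=1; v,u=np.nonzero(m&w); return u.mean(),v.mean(),len(u)
print(cen(a),cen(b),abs(a-b)[215:275,405:435].mean()); P=cloud(load('topE')); print('top depth at bottle px',P[182,252])
```

```text
(np.float64(422.1195335276968), np.float64(241.05903790087464), 1372) (np.float64(421.9758787043418), np.float64(241.45968297725707), 1451) 5.281851851851852
top depth at bottle px [ 5.92095393e-01 -5.18352511e-06  5.95142047e-01]
```

The bottle hasn't moved; the arm was simply in front of it in the top view. Handing in.

```bash
python3 -c "
from h import *
print(bot.sign_off(), bot.state()['t'])"
```

```text
the job is handed in; nothing more can be done
the job is handed in; nothing more can be done
```

The lid is home on the slope and the hinge pin is fully in through all five knuckles. I handed the job in at about 30 s.

**What I did:** I laid the lid about 25 mm uphill and let it slide home. The pin's alignment with the bore was checked in a wrist-camera crop before entry. It then slid in with no resistance, and I pushed it home with the shut fingers. The push stopped at about 5.5 N, when the knob met the end knuckle.

**Last checks:**
- **Pin:** the knob spans case y −67 to −58.3 mm, so its face is within about 1 mm of the end knuckle.
- **Lid:** its pitch measures 0.378 rad against 0.384 nominal. The knuckles were in line after the slide.
- **Gripper:** it is clear of everything.
- **Glassware:** it has not moved. The top view differed at the bottle only because the arm was in front of it, and the scene camera showed it within 0.5 px of its start.

**Failed or weaker checks:**
- A lid check from the last wrist view failed because the rib was out of frame, so I repeated it from the top camera, which is coarser. It put the lid's top face about 1 mm lower than nominal.
- The last picture could not be viewed because the 12-picture limit was reached, so the final checks are numeric.

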